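# Pull out the sample drawer and sort its tubes by cap colour

## Robot

A 7-joint arm with a two-finger parallel gripper is mounted at the origin on the work surface; the furniture and walls round the work are solid. World frame = base frame: x ahead of the robot, y to its left, z up, the work surface at z = 0. Lengths are in m, angles in rad, forces in N, time in s.
With the tool pointing down it reaches from about 0.4 to 0.85 m from the base axis. Payload 4.5 kg.
Tool frame: the origin (TCP) lies between the finger pads; the fingertips stand r.tip_reach ahead of it and the grasp point (between the pads) lies 3 mm ahead of it (r.tip_reach is the distance from the TCP to the fingertips, in m); z points along the fingers, y is the line along which they close (so a half turn about z gives the same grasp; the last joint's range is limited). The gripper opens to 88 mm and grips with 3 to 60 N. Pads are 18 mm wide; open, the fingers measure 123 mm over their backs; the gripper's body (75 mm by 187 mm) begins 45 mm behind the grasp point.
Start: joints at [1.327, 0.689, -0.195, 1.565, 0.157, 0.902, -0.215], TCP at [0.171, -0.601, 0.261] pointing down, gripper open.
Joint ranges: [-3.01, 3.01], [-0.46, 2.08], [-1.47, 1.51], [0.13, 2.56], [-1, 4.14], [0.04, 2.09], [-2.66, 2.66]. Speed limits (rad/s): [2.57, 2.57, 3.14, 3.14, 3.14, 3.14, 3.14].

## Interface

Orientations are given as a unit quaternion [x, y, z, w].
In Python, from plant import r gives the robot as it stands.
- The arm moves only by the tool step_arm, never from a script. Its argument "motion" is a list of rows, each an object with "dp": the shift along the tool's x, y, z in mm, a list of three; "twist": the turn, a rotation vector about the tool's x, y, z in rad, a list of three; "hand": the opening, from -1 (shut) to 1 (fully open). In form: [{"dp": [dx, dy, dz], "twist": [rx, ry, rz], "hand": hand}, ...]. A call has 1 to 5 rows; each row is the pose to reach, as a shift and turn from the pose commanded when the call began, along the tool's axes at that moment; what a row does not reach only later rows make up. A row lasts 1/8 s, in which the tool goes at most 62.5 mm and 10.7 degrees, less where a joint would pass 70% of its speed; a pose out of reach is approached as far as the arm can. A call with a gripper value outside its range is refused whole. The fingers move at their own pace and stop on an object; "force" is the grip in N (left out, the last holds). Time passes only in rows, so rows that repeat a pose let the fingers close. It gives the time, the measured TCP pose, the force, the opening and the grip force at its end, in the units of the state.
- r.get_state(): the state, without advancing time (a new reading comes with each control period).
- r.snapshot(name): name is "scene" or "top" or "wrist"; returns a dict with "pixels" (480x640x3 uint8, red, green, blue), "depth" (480x640 float32, m along the optical axis (not along the pixel's ray), 0 where there is no reading), "fx", "fy", "cx", "cy" (pixels), "D" ([k1, k2, p1, p2, k3] as OpenCV has them; the pictures are not rectified), "xyz" and "orientation" of the camera in the world; the wrist camera has in their place "mount" (4x4, takes a point from camera to tool coordinates, whose origin is the TCP and whose axes are the flange's). Camera axes: x right, y down, z forward; pixel columns grow to the right and rows downward; lengths in m; the calibration is good to about 2 mm. A picture is of the moment at which its call begins: read the wrist's pose just before it.
- r.finish_job(): hands the job in; it is judged then, once.
Trained networks look in the newest picture that a camera, given by its name, has taken for a name from the list of things; names that differ only in an ending like _2 or _b are one class to them, and where a whole thing is asked for, a point or a joint stands for the part that bears it (a point fixed in the world has none). Each returns a list of dicts, best first, with "score" (0 to 1); they miss things now and then, are a little off and sometimes report something else, mostly with a low value. They report only what shows in the picture. A call takes as long as a camera call.
- r.search_frame(camera, thing): "at" ([x, y, z] in m, in the coordinates of the camera as it stood for that picture, good to about 4 mm: the middle of the surface that is visible of it).
The state is a dict: "clock": time; "q": joint angles; "qd": joint speeds; "joint_torque": joint torques, N m; "tool_pos": TCP position; "eef_rot": TCP orientation; "contact_force": force on the tool from outside, world axes, zero at the start; "moment": the same for the moment, N m; "opening": opening from 0.0 (shut) to 1.0 (fully open); "finger_force": force on a finger pad.
Only numpy, scipy, OpenCV 4.12 (cv2) and the standard library are available. Lean on these libraries where they do the work, as an engineer would, in place of code of your own. Each camera call takes 0.05 s, during which the arm holds its last target. There are 200 camera calls.

## Task

Grip the round knob of the bench cabinet's drawer under the overhanging upper bay and pull the drawer right out to its stop. Then take the two sample tubes out of it and lay the red-capped one down flat in the red tray and the violet-capped one down flat in the violet tray, without dropping them. Leave the drawer fully open, and do not disturb the two bottles or the marker pen.

Things in the scene. Friction and masses are not known exactly. Their poses are not given: they have to be found in the camera images.
- cabinet: grey and white bench cabinet, fixed, 165 deep (x) x 152 wide (y) x 283 mm high. Origin: centre of its underside; front looks to its -x. One drawer moves: front in the plane x = -82 mm, z = 135 to 195 mm. Above it (z = 203 to 283) an upper bay overhangs to x = -98 mm, so a gripper pointing straight down cannot take the knob: tilt it 35 to 45 degrees, coming from the front. Other fronts are fixed.
- drawer (a joint): how far the drawer is pulled out, m: 0 shut, 0.135 at its stop; it may start slightly ajar. It slides along the cabinet's -x against 2 N of friction and stays where it is left.
- knob (a point): centre of the round head of the dark steel knob in the middle of the drawer's front: head 24 mm across, 22 mm long along the cabinet's x (neck 12 mm), centre 30 mm before the drawer's front, 165 mm above the bench; moves with the drawer; axes as the cabinet's.
- drawer_floor (a point): point on the drawer's floor (142 mm above the bench), mid-width, 60 mm behind its front; moves with it; axes as the cabinet's. Inside 130 mm wide, side walls 33 mm high. Two blue comb bars across (24 mm before and behind this point, 6 mm thick, 16 mm high) carry the tubes in two lanes 32 mm to either side, axis 14 mm above the floor; fingers can reach under between the bars.
- tube_red: capped sample tube with a red cap, rigid, 15 g, 91 mm long, body 12.6 mm thick, cap 14 mm thick (last 20 mm). Starts lying in either lane of the drawer, along the cabinet's x, cap toward the front. Origin at the centre of its round bottom, z along the tube to the cap.
- tube_red_mid (a point): the point on the axis of the red-capped tube 45 mm from its bottom end, about its middle, good to grip across; axes as the tube's.
- tube_violet: capped sample tube with a violet cap, rigid, 15 g, 85 mm long, body 12.6 mm thick, cap 14 mm thick (last 20 mm). Starts lying in either lane of the drawer, along the cabinet's x, cap toward the front. Origin at the centre of its round bottom, z along the tube to the cap.
- tube_violet_mid (a point): the point on the axis of the violet-capped tube 45 mm from its bottom end, about its middle, good to grip across; axes as the tube's.
- tray_red: fixed open red plastic tray, 96 mm (x) x 128 mm (y) x 24 mm high, walls and floor 3 mm thick. It stands on a white riser: the tray's underside is 110 mm above the bench. Origin at the centre of the tray's underside, z up; its long side is y. Red and violet may change places.
- tray_violet: fixed open violet plastic tray, 96 mm (x) x 128 mm (y) x 24 mm high, walls and floor 3 mm thick. It stands on a white riser: the tray's underside is 110 mm above the bench. Origin at the centre of the tray's underside, z up; its long side is y. Red and violet may change places.
- calib_bottle: bystander: small white bottle with a red cap and a violet band, 34 mm thick, 68 mm high, standing on top of the cabinet. Origin at the centre of its foot.
- dye_bottle: bystander: small white bottle with a black cap and a red band, 40 mm thick, 85 mm high, standing on the bench between the cabinet and the trays. Origin at the centre of its foot.
- marker: bystander: white marker pen with a blue cap, 135 mm long, 17 mm thick, lying on the bench beside the cabinet, toward the robot. Origin under its middle.

How it is judged:
On the way:
1. the drawer is pulled out to its stop (beyond 129 of 135 mm) (value of joint drawer above 0.129 m), for 0.2 s.
At the end, for the whole second after the job is handed in: Drawer still open to its stop (at least 125 of 135 mm); each tube flat on the floor of the tray of its cap's colour (mid-point within 42 mm in x, 50 mm in y of the tray's centre, under 20 mm up, axis within 0.17 rad of level), at rest (under 0.05 m/s) (value of joint drawer above 0.125 m and x of tube_red_mid in the frame of tray_red between -0.042 and 0.042 m and y of tube_red_mid in the frame of tray_red between -0.05 and 0.05 m and z of tube_red_mid in the frame of tray_red below 0.02 m and angle between tube_red_mid's own z axis and vertical between 1.4 and 1.74 rad and linear speed of each of tube_red, tube_violet below 0.05 m/s and x of tube_violet_mid in the frame of tray_violet between -0.042 and 0.042 m and y of tube_violet_mid in the frame of tray_violet between -0.05 and 0.05 m and z of tube_violet_mid in the frame of tray_violet below 0.02 m and angle between tube_violet_mid's own z axis and vertical between 1.4 and 1.74 rad); the robot touches nothing.
It fails at once if a bystander (either bottle or the marker pen) is moved by more than 30 mm (distance of any of calib_bottle, dye_bottle, marker from where it was at the start of the episode above 0.03 m).
It fails at once if a bottle is knocked over (angle between any of calib_bottle, dye_bottle's own z axis and vertical above 0.5 rad).
It fails at once if a tube is dropped (falls free of the fingers faster than 0.9 m/s, that is from more than about 4 cm) ((contact force between tube_red and the fingers below 0.05 N and linear speed of tube_red above 0.9 m/s) or (contact force between tube_violet and the fingers below 0.05 N and linear speed of tube_violet above 0.9 m/s)).
It also fails if it takes over 61 s, if anything falls off the work surface, if the arm or the gripper's body presses on something with over 40 N, if the wrist force passes 120 N, or if a joint passes its speed limit or range.

## Working session

There is one attempt and no reset: what is moved stays moved. The work goes in short steps, Python scripts to look and compute and a tool call to move; the robot and the scene stay as the last step left them, time stands still between calls to the robot, and variables do not carry over. Pictures are saved under pics/ and viewed, at most 10 in all, crops included, and the job is handed in when it is done.

Besides the shell and the picture viewer there is one more tool, called in YAML: its name, and indented under it one key for each argument. step_arm: Moves the arm, as the interface text tells. Its arguments: {"type":"object","properties":{"motion":{"type":"array"},"force":{"type":"number"}},"required":["motion"]}

```bash
mkdir -p pics; ls
cat > h.py <<'E'
import numpy as np, cv2
from scipy.spatial.transform import Rotation as R
from plant import r
def cam(name):
    st=r.get_state(); s=r.snapshot(name)
    if 'mount' in s:
        T=np.eye(4); T[:3,:3]=R.from_quat(st['eef_rot']).as_matrix(); T[:3,3]=st['tool_pos']
        T=T@np.array(s['mount'])
    else:
        T=np.eye(4); o=np.array(s['orientation']); T[:3,:3]=R.from_quat(o).as_matrix() if o.size==4 else o; T[:3,3]=s['xyz']
    s['T']=T; return s
def find(s,name,thing,n=3):
    return [(round(d['score'],2),np.round(s['T'][:3,:3]@d['at']+s['T'][:3,3],4)) for d in r.search_frame(name,thing)[:n]]
def cloud(s):
    h,w=s['depth'].shape; K=np.array([[s['fx'],0,s['cx']],[0,s['fy'],s['cy']],[0,0,1]])
    u,v=np.meshgrid(np.arange(w),np.arange(h))
    p=cv2.undistortPoints(np.stack([u,v],-1).reshape(-1,1,2).astype(np.float64),K,np.array(s['D'])).reshape(h,w,2)
    P=np.dstack([p,np.ones((h,w))])*s['depth'][...,None]
    return P@s['T'][:3,:3].T+s['T'][:3,3]
def save(s,f): cv2.imwrite('pics/'+f,s['pixels'][...,::-1])
def delta(pos,rot):  # commanded shift in tool axes mm, twist
    st=r.get_state(); A=R.from_quat(st['eef_rot'])
    return np.round(A.inv().apply(np.array(pos)-st['tool_pos'])*1000,1), np.round((A.inv()*rot).as_rotvec(),3)
E
python3 - <<'E'
from h import *
print(r.tip_reach, r.get_state())
for c in ('scene','top'):
    s=cam(c); save(s,c+'0.png'); print(c,s['T'].round(3).tolist())
    for t in ['cabinet','knob','tube_red','tube_violet','tray_red','tray_violet','calib_bottle','dye_bottle','marker','drawer_floor']: print(t,find(s,c,t,2))
E
```

```text
pics
0.022 {'clock': 0.0, 'q': array([ 1.32679834,  0.6899684 , -0.194527  ,  1.56634335,  0.15732092,
        0.90251598, -0.21509351]), 'qd': array([ 3.52623259e-06, -5.87945455e-04, -1.08512438e-05, -2.66289314e-03,
       -1.35095729e-03,  3.80256500e-04,  6.04148276e-04]), 'joint_torque': array([ 6.77033440e-04, -5.27559078e+01, -1.26665846e+00, -1.53429455e+01,
       -5.26896282e-02,  6.63065643e-03,  1.23863615e-04]), 'tool_pos': array([ 0.17119122, -0.60047729,  0.25992025]), 'eef_rot': array([ 9.90360733e-01,  1.38509106e-01, -1.99196919e-04, -8.98206755e-04]), 'contact_force': array([ 0.07843253, -0.62148372,  0.44349323]), 'moment': array([-0.02765488, -0.10625   , -0.03360605]), 'finger_force': 0.0, 'opening': 1.0002349116509548}
scene [[-0.071, 0.47, -0.88, 1.639], [0.997, 0.029, -0.065, 0.105], [-0.005, -0.882, -0.471, 0.812], [0.0, 0.0, 0.0, 1.0]]
cabinet [(0.8, array([0.5742, 0.3277, 0.1912])), (0.74, array([0.5856, 0.0503, 0.0475]))]
knob [(0.56, array([0.5053, 0.2498, 0.1686]))]
tube_red [(0.52, array([0.5022, 0.2487, 0.1659]))]
tube_violet []
tray_red [(0.69, arra
[... 211 characters left out ...]
, array([0.4277, 0.1896, 0.0129]))]
drawer_floor [(0.51, array([0.5019, 0.2482, 0.1686]))]
top [[-0.427, -0.717, 0.551, -0.125], [-0.904, 0.348, -0.249, 0.301], [-0.013, -0.604, -0.797, 1.041], [0.0, 0.0, 0.0, 1.0]]
cabinet [(0.87, array([0.4391, 0.3361, 0.269 ]))]
knob [(0.69, array([0.486 , 0.2387, 0.172 ]))]
tube_red [(0.29, array([0.4252, 0.1972, 0.0165]))]
tube_violet []
tray_red [(0.93, array([ 0.5664, -0.0875,  0.1121])), (0.62, array([0.4253, 0.1938, 0.0148]))]
tray_violet []
calib_bottle [(0.58, array([0.4987, 0.3887, 0.3309]))]
dye_bottle [(0.54, array([0.567 , 0.0595, 0.0631]))]
marker [(0.57, array([0.4261, 0.1928, 0.0174]))]
drawer_floor [(0.47, array([0.4861, 0.2329, 0.1775]))]
```

View pics/scene0.png

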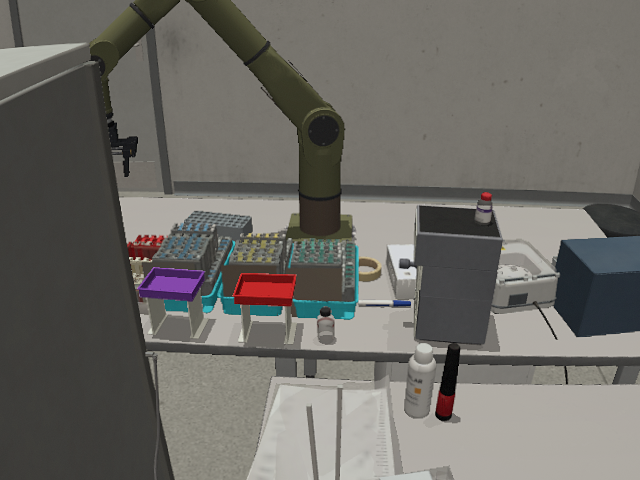

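View pics/top0.png

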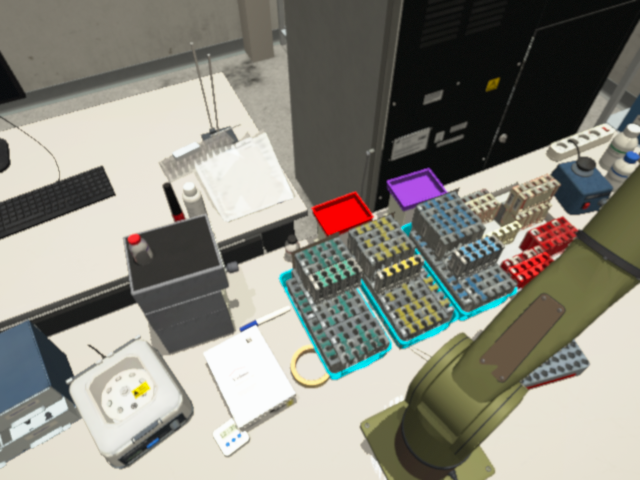

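Run:
```python
from h import *
for c in ('scene','top'):
    s=cam(c); P=cloud(s); z=P[...,2]; ok=s['depth']>0
    roi=ok&(P[...,0]>.3)&(P[...,0]<.8)&(P[...,1]>.12)&(P[...,1]<.6)
    m=roi&(abs(z-.283)<.006)
    print(c,'top',m.sum(), np.median(z[m]) if m.sum() else 0, cv2.minAreaRect((P[m][:,:2]*1000).astype(np.float32)))
    hsv=cv2.cvtColor(s['pixels'],cv2.COLOR_RGB2HSV)
    t=ok&(z>.10)&(z<.15)&(P[...,1]<.03)&(P[...,1]>-.5)&(P[...,0]>.4)&(P[...,0]<.75)&(hsv[...,1]>90)
    for nm,hm in (('red',(hsv[...,0]<8)|(hsv[...,0]>172)),('vio',(hsv[...,0]>118)&(hsv[...,0]<160))):
        for lo,hi in ((.105,.12),(.13,.14)):
            q=t&hm&(z>lo)&(z<hi)
            if q.sum()>30:
                print(nm,q.sum(),np.median(z[q]).round(4),cv2.minAreaRect((P[q][:,:2]*1000).astype(np.float32)))
```

```text
scene top 2261 0.28231090772006284 ((505.1571044921875, 332.8259582519531), (179.39585876464844, 157.92051696777344), 85.16950988769531)
red 1037 0.1139 ((547.5336303710938, -89.8264389038086), (121.3877182006836, 128.4871063232422), 0.25481176376342773)
red 386 0.1336 ((557.7400512695312, -89.9316177368164), (106.85973358154297, 133.57151794433594), 0.4040859043598175)
vio 944 0.1137 ((550.3442993164062, -310.5602722167969), (130.17843627929688, 104.44158935546875), 88.0882797241211)
vio 342 0.1336 ((550.901123046875, -311.29278564453125), (133.78561401367188, 107.76056671142578), 87.85994720458984)
top top 4941 0.28557427494049326 ((503.50726318359375, 334.5775451660156), (181.74502563476562, 156.00904846191406), 85.57393646240234)
red 1052 0.1159 ((558.0275268554688, -87.72869110107422), (127.47498321533203, 97.05231475830078), 89.59391784667969)
red 370 0.136 ((557.263916015625, -88.5510482788086), (132.8456573486328, 103.05760192871094), 89.38490295410156)
vio 888 0.1161 ((549.7476806640625, -310.28924560546875), (129.7089385986328, 99.39836120605469), 86.67535400390625)
vio 339 0.1359 ((550.9468383789062, -310.21453857421875), (133.6685791015625, 103.37065887451172), 86.75315856933594)
```

Scene view: the knob is at about (405,263) and faces world −y. The red tray is at (266,288), the violet tray at (172,283) and the dye bottle at (326,325). Top view: the cabinet top is at (170,255) and the knob at (232,267). So the cabinet's x-axis points about 85° in the world frame.

```bash
cat >> h.py <<'E'
def orient(yaw,tilt):  # tool x along heading yaw(deg) when pointing down; tilt deg leans z toward heading
    a,t=np.radians(yaw),np.radians(tilt); u=np.array([np.cos(a),np.sin(a),0]); Z=np.array([0,0,1.])
    z=np.sin(t)*u-np.cos(t)*Z; x=np.cos(t)*u+np.sin(t)*Z
    return R.from_matrix(np.c_[x,np.cross(z,x),z])
def plan(wps):  # chain of (pos, rot) -> per-call goal rows
    st=r.get_state(); p=np.array(st['tool_pos']); A=R.from_quat(st['eef_rot'])
    for q,B in wps:
        w=(A.inv()*B).as_rotvec(); d=A.inv().apply(np.array(q)-p)*1000
        print('dp',d.round(1),'twist',w.round(3),'rows',max(np.linalg.norm(d)/62.5,np.degrees(np.linalg.norm(w))/10.7).round(1)); p,A=np.array(q),B
E
python3 - <<'E'
from h import *
s=r.snapshot('wrist'); print(np.array(s['mount']).round(3).tolist())
plan([([.34,-.42,.36],orient(40,0)),([.44,-.16,.36],orient(80,5)),([.485,.10,.32],orient(85,38)),([.487,.139,.28],orient(85,40))])
E
```

```text
[[-0.0, -0.963, -0.271, 0.069], [1.0, -0.0, -0.0, 0.001], [0.0, -0.271, 0.963, -0.124], [0.0, 0.0, 0.0, 1.0]]
dp [ 211.8 -127.9  -99.3] twist [ 0.   -0.   -0.42] rows 4.3
dp [ 243.7 -134.9    0. ] twist [ 0.03   0.084 -0.698] rows 4.5
dp [259.4  -0.8  62.8] twist [ 0.032  0.576 -0.082] rows 4.3
dp [ 6.1 -1.4 55.5] twist [ 0.     0.035 -0.   ] rows 0.9
```

step_arm:
  motion:
    - {"dp":[212,-128,-99],"twist":[0,0,-0.42],"hand":1}
    - {"dp":[212,-128,-99],"twist":[0,0,-0.42],"hand":1}
    - {"dp":[212,-128,-99],"twist":[0,0,-0.42],"hand":1}
    - {"dp":[212,-128,-99],"twist":[0,0,-0.42],"hand":1}
    - {"dp":[212,-128,-99],"twist":[0,0,-0.42],"hand":1}

```text
clock: 1.88
tool_pos: [0.3441, -0.4167, 0.3617]
eef_rot: [0.939, 0.345, 0.002, 0.001]
contact_force: [-1.0, 0.3, 0.3]
opening: 1.001
finger_force: 0.0
```

step_arm:
  motion:
    - {"dp":[244,-135,0],"twist":[0.03,0.084,-0.7],"hand":1}
    - {"dp":[244,-135,0],"twist":[0.03,0.084,-0.7],"hand":1}
    - {"dp":[244,-135,0],"twist":[0.03,0.084,-0.7],"hand":1}
    - {"dp":[244,-135,0],"twist":[0.03,0.084,-0.7],"hand":1}
    - {"dp":[244,-135,0],"twist":[0.03,0.084,-0.7],"hand":1}

```text
clock: 2.5
tool_pos: [0.441, -0.1574, 0.3597]
eef_rot: [0.763, 0.644, 0.034, -0.028]
contact_force: [0.0, -0.4, 0.1]
opening: 0.999
finger_force: 0.0
```

Run:
```python
from h import *
s=r.get_state(); print(s['clock'],s['q'].round(2),s['tool_pos'])
plan([([.485,.10,.32],orient(85,38)),([.487,.139,.28],orient(85,40))])
```

```text
2.5 [ 0.73  0.41 -0.62  1.85  0.18  0.96 -0.13] [ 0.44095401 -0.1573642   0.35968675]
dp [2.566e+02 1.000e-01 6.260e+01] twist [ 0.031  0.575 -0.077] rows 4.2
dp [ 6.1 -1.4 55.5] twist [ 0.     0.035 -0.   ] rows 0.9
```

step_arm:
  motion:
    - {"dp":[257,0,63],"twist":[0.031,0.575,-0.077],"hand":1}
    - {"dp":[257,0,63],"twist":[0.031,0.575,-0.077],"hand":1}
    - {"dp":[257,0,63],"twist":[0.031,0.575,-0.077],"hand":1}
    - {"dp":[257,0,63],"twist":[0.031,0.575,-0.077],"hand":1}
    - {"dp":[257,0,63],"twist":[0.031,0.575,-0.077],"hand":1}

```text
clock: 3.12
tool_pos: [0.4846, 0.1001, 0.3187]
eef_rot: [0.697, 0.638, 0.24, -0.221]
contact_force: [1.0, -0.4, -0.1]
opening: 1.004
finger_force: 0.0
```

Run:
```python
from h import *
st=r.get_state(); print(st['clock'],st['q'].round(2),st['tool_pos'])
s=cam('wrist'); save(s,'w1.png'); print(find(s,'wrist','knob'),find(s,'wrist','cabinet',1),find(s,'wrist','calib_bottle',1))
P=cloud(s); np.save('P.npy',P); np.save('I.npy',s['pixels'])
```

```text
3.125 [ 0.65  0.65 -0.92  1.99 -0.27  0.59  0.  ] [0.484586   0.10009788 0.31866073]
[(0.74, array([0.4967, 0.2565, 0.1726]))] [(0.79, array([0.4964, 0.2509, 0.2653]))] [(0.33, array([0.4259, 0.1886, 0.0156]))]
```

View pics/w1.png

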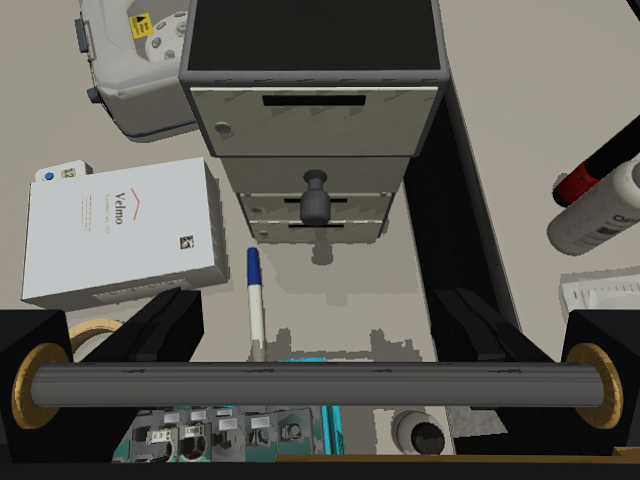

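The wrist view shows the knob head at about (315,205), with its neck going up to (315,175). The upper bay's front spans (190–440, 85–155), and the marker lies below left at (255,300). Next I'll measure the knob head from the cloud.

Run:
```python
import numpy as np
P=np.load('P.npy')
a=P[192:222,303:328].reshape(-1,3); a=a[(a[:,2]>.14)&(a[:,2]<.2)]
print('head',len(a),a.min(0),np.median(a,0),a.max(0))
for y in range(168,232,6): print(y,P[y,298:334:5].round(3)[:,1:].tolist(), P[y,315].round(4))
# bay front face fit
f=P[95:150,215:415].reshape(-1,3); f=f[(f[:,2]>.2)]
c=f.mean(0); n=np.linalg.svd(f-c)[2][2]; print('bay face',c,n,np.degrees(np.arctan2(n[1],n[0])))
g=P[120]; 
for u in (185,190,195,200,420,425,430,435,440): print(u,g[u].round(4))
f=P[160:185,245:295].reshape(-1,3); print('drawer',np.median(f,0)); f=P[160:185,340:395].reshape(-1,3); print('drawer',np.median(f,0))
```

```text
head 746 [0.48389519 0.21248815 0.16348164] [0.49398048 0.22115538 0.17521278] [0.50451219 0.23654376 0.17869784]
168 [[0.257, 0.174], [0.257, 0.175], [0.255, 0.176], [0.256, 0.175], [0.255, 0.176], [0.254, 0.177], [0.254, 0.176], [0.254, 0.176]] [0.4968 0.2549 0.1763]
174 [[0.257, 0.166], [0.257, 0.165], [0.252, 0.172], [0.252, 0.172], [0.251, 0.174], [0.252, 0.172], [0.255, 0.166], [0.254, 0.167]] [0.4965 0.2511 0.1736]
180 [[0.257, 0.157], [0.256, 0.157], [0.249, 0.168], [0.248, 0.171], [0.247, 0.17], [0.25, 0.166], [0.255, 0.156], [0.254, 0.157]] [0.4962 0.2473 0.1708]
186 [[0.256, 0.148], [0.257, 0.146], [0.244, 0.168], [0.242, 0.171], [0.242, 0.17], [0.255, 0.147], [0.255, 0.146], [0.255, 0.146]] [0.4957 0.242  0.1705]
192 [[0.264, 0.123], [0.237, 0.172], [0.234, 0.176], [0.233, 0.177], [0.233, 0.177], [0.233, 0.175], [0.262, 0.123], [0.261, 0.123]] [0.4949 0.2325 0.1779]
198 [[0.261, 0.118], [0.231, 0.172], [0.229, 0.175], [0.228, 0.177], [0.228, 0.177], [0.228, 0.175], [0.231, 0.17], [0.078, 0.46]] [0.4945 0.2277 0.1772]
204 [[0.262, 0.103], [0.226, 0.172], [0.223, 0.177], [0
[... 453 characters left out ...]
4, 0.164], [0.214, 0.164], [0.214, 0.163], [0.213, 0.165], [0.258, 0.064], [0.258, 0.064]] [0.4932 0.2137 0.1637]
228 [[0.262, 0.048], [0.261, 0.048], [0.26, 0.048], [0.26, 0.048], [0.26, 0.047], [0.259, 0.049], [0.259, 0.048], [0.258, 0.048]] [0.4967 0.2598 0.0481]
bay face [0.49587639 0.24308691 0.24731077] [-0.0806283  -0.92874945 -0.36183359] -94.96162675495731
185 [0.3471 0.429  0.0327]
190 [0.3539 0.4268 0.0348]
195 [0.3596 0.4279 0.0328]
200 [0.4244 0.2523 0.2464]
420 [0.5609 0.2376 0.2497]
425 [0.5646 0.2385 0.2481]
430 [0.568  0.2389 0.2472]
435 [ 0.7324  0.5326 -0.1404]
440 [ 0.732   0.5157 -0.1192]
drawer [0.4602208  0.25866358 0.1697317 ]
drawer [0.53878544 0.25189849 0.1691755 ]
```

Run:
```python
from h import *
B=orient(85,40); z=B.apply([0,0,1]); k=np.array([.4945,.2245,.1655]); u=np.array([np.cos(np.radians(85)),np.sin(np.radians(85)),0])
g=k-.003*z
plan([(g-.06*z,B),(g,B),(g-.137*u,B)])
```

```text
dp [  4.6  -2.9 137. ] twist [ 0.003  0.037 -0.004] rows 2.2
dp [-0.  0. 60.] twist [0. 0. 0.] rows 1.0
dp [-104.9    0.   -88.1] twist [0. 0. 0.] rows 2.2
```

step_arm:
  motion:
    - {"dp":[4.6,-2.9,50],"twist":[0.003,0.037,-0.004],"hand":1}
    - {"dp":[4.6,-2.9,100],"twist":[0.003,0.037,-0.004],"hand":1}
    - {"dp":[4.6,-2.9,137],"twist":[0.003,0.037,-0.004],"hand":1}
    - {"dp":[4.6,-2.9,137],"twist":[0.003,0.037,-0.004],"hand":1}

```text
clock: 3.82
tool_pos: [0.49, 0.1854, 0.2128]
eef_rot: [0.692, 0.635, 0.251, -0.232]
contact_force: [-0.6, -0.3, -0.9]
opening: 1.003
finger_force: 0.0
```

step_arm:
  motion:
    - {"dp":[0,0,30],"twist":[0,0,0],"hand":1}
    - {"dp":[0,0,60],"twist":[0,0,0],"hand":1}
    - {"dp":[0,0,60],"twist":[0,0,0],"hand":1}

```text
clock: 4.2
tool_pos: [0.4942, 0.2234, 0.1683]
eef_rot: [0.692, 0.635, 0.252, -0.231]
contact_force: [0.6, 0.4, 1.5]
opening: 1.002
finger_force: 0.0
```

step_arm:
  motion:
    - {"dp":[0,0,0],"twist":[0,0,0],"hand":-1}
    - {"dp":[0,0,0],"twist":[0,0,0],"hand":-1}
    - {"dp":[0,0,0],"twist":[0,0,0],"hand":-1}
    - {"dp":[0,0,0],"twist":[0,0,0],"hand":-1}
    - {"dp":[0,0,0],"twist":[0,0,0],"hand":-1}
  force: 30

```text
clock: 4.82
tool_pos: [0.4938, 0.2243, 0.1684]
eef_rot: [0.692, 0.635, 0.253, -0.232]
contact_force: [0.9, -0.3, 0.0]
opening: 0.455
finger_force: 0.0
```

step_arm:
  motion:
    - {"dp":[0,0,0],"twist":[0,0,0],"hand":-1}
    - {"dp":[0,0,0],"twist":[0,0,0],"hand":-1}
    - {"dp":[0,0,0],"twist":[0,0,0],"hand":-1}
    - {"dp":[0,0,0],"twist":[0,0,0],"hand":-1}

```text
clock: 5.32
tool_pos: [0.4937, 0.2244, 0.1683]
eef_rot: [0.692, 0.635, 0.253, -0.232]
contact_force: [0.3, 0.0, 0.0]
opening: 0.253
finger_force: 30.0
```

step_arm:
  motion:
    - {"dp":[-23,0,-19.3],"twist":[0,0,0],"hand":-1}
    - {"dp":[-46,0,-38.6],"twist":[0,0,0],"hand":-1}
    - {"dp":[-69,0,-58],"twist":[0,0,0],"hand":-1}
    - {"dp":[-92,0,-77],"twist":[0,0,0],"hand":-1}
    - {"dp":[-104,0,-87.3],"twist":[0,0,0],"hand":-1}

```text
clock: 5.95
tool_pos: [0.4823, 0.0914, 0.1695]
eef_rot: [0.691, 0.636, 0.254, -0.233]
contact_force: [8.4, 37.7, -19.6]
opening: 0.255
finger_force: 30.5
```

step_arm:
  motion:
    - {"dp":[-1.5,0,-1.3],"twist":[0,0,0],"hand":-1}
    - {"dp":[-1.5,0,-1.3],"twist":[0,0,0],"hand":-1}

```text
clock: 6.2
tool_pos: [0.4823, 0.0908, 0.1697]
eef_rot: [0.69, 0.636, 0.254, -0.233]
contact_force: [3.5, 14.2, -4.2]
opening: 0.253
finger_force: 30.2
```

Run:
```python
from h import *
st=r.get_state(); print(st['clock'],st['q'].round(2),st['tool_pos'])
s=cam('wrist'); save(s,'w2.png')
for t in ('knob','tube_red','tube_violet','drawer_floor'): print(t,find(s,'wrist',t))
P=cloud(s); np.save('P.npy',P)
```

```text
6.2 [ 0.63  0.94 -0.86  2.11 -0.17  0.27  0.12] [0.48229515 0.09082239 0.16965909]
knob [(0.94, array([0.4896, 0.1764, 0.1564]))]
tube_red [(0.66, array([0.4592, 0.1826, 0.1615]))]
tube_violet [(0.8, array([0.5187, 0.1788, 0.1621]))]
drawer_floor [(0.92, array([0.4912, 0.1745, 0.1502]))]
```

View pics/w2.png

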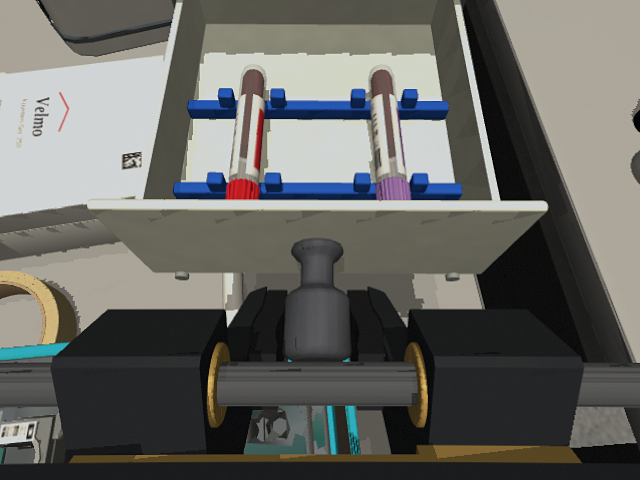

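The wrist view shows the drawer open. The red-capped tube is at about (247,135) in the left lane and the violet-capped one at (390,135) in the right lane, both lying on the two combs. The knob is still gripped at (317,320). I'll release it, back off and measure from a second place.

step_arm:
  motion:
    - {"dp":[0,0,0],"twist":[0,0,0],"hand":1}
    - {"dp":[0,0,0],"twist":[0,0,0],"hand":1}
    - {"dp":[0,0,0],"twist":[0,0,0],"hand":1}

```text
clock: 6.82
tool_pos: [0.4819, 0.0866, 0.1679]
eef_rot: [0.692, 0.635, 0.252, -0.231]
contact_force: [0.4, -0.4, 0.2]
opening: 0.574
finger_force: 0.0
```

step_arm:
  motion:
    - {"dp":[0,0,-15],"twist":[0,0,0],"hand":1}
    - {"dp":[0,0,-50],"twist":[0,0,0],"hand":1}
    - {"dp":[0,0,-100],"twist":[0,0,0],"hand":1}
    - {"dp":[0,0,-100],"twist":[0,0,0],"hand":1}

```text
clock: 7.32
tool_pos: [0.478, 0.0202, 0.2459]
eef_rot: [0.694, 0.634, 0.254, -0.229]
contact_force: [0.0, 0.4, -0.4]
opening: 0.993
finger_force: 0.0
```

```bash
cat > tubes.py <<'E'
from h import *
def seg(s,P):
    hsv=cv2.cvtColor(s['pixels'],cv2.COLOR_RGB2HSV).astype(int); H,S,V=hsv[...,0],hsv[...,1],hsv[...,2]
    c=np.array([.4906,.180]); a=np.radians(85); u=np.array([np.cos(a),np.sin(a)]); p=np.array([u[1],-u[0]])
    xy=P[...,:2]-c; X=xy@u; Y=xy@p; Z=P[...,2]; out={}
    for nm,y0 in (('red',-32),('violet',32)):
        m=(s['depth']>0)&(abs(Y*1000-y0)<14)&(abs(X)<.057)&(Z>.153)&(Z<.172)
        m&=~((H>100)&(H<125)&(S>120))
        q=np.c_[X[m],Y[m],Z[m]]*1000
        b=q[abs(q[:,0])<15]   # free body
        f=np.polyfit(q[:,0],q[:,1],1)
        print(nm,len(q),'X',np.percentile(q[:,0],[1,99]).round(1),'Y mid',np.median(b[:,1]).round(1),np.percentile(b[:,1],[2,98]).round(1),'slope',f[0].round(3),'ztop',np.percentile(b[:,2],[50,95]).round(1),'mean rgb front',s['pixels'][m&(X<-.035)].mean(0).round(0))
    fl=(s['depth']>0)&(abs(X)<.015)&(abs(Y)<.015); print('floor z',np.median(Z[fl]).round(4))
    fr=(s['depth']>0)&(abs(Y)<.05)&(X<-.04)&(X>-.09)&(Z>.192)&(Z<.2); print('front top X',np.percentile(X[fr]*1000,[2,98]).round(1) if fr.sum() else None)
E
python3 - <<'E'
from h import *
s=cam('scene'); P=cloud(s); z=P[...,2];x=P[...,0];y=P[...,1]; ok=s['depth']>0
for x0 in np.arange(.3,.75,.05): print(round(x0,2),[int(1000*np.percentile(z[m],98)) if (m:=ok&(x>=x0)&(x<x0+.05)&(y>=y0)&(y<y0+.05)).sum()>5 else -1 for y0 in np.arange(-.45,.1,.05)])
B=orient(85,12); 
plan([([.483,.10,.33],orient(85,25)),([.489,.170,.30],B)])
E
```

```text
0.3 [-45, 729, 730, 727, 685, 152, 151, 151, -1, -1, 82]
0.35 [76, 154, 677, 696, 671, 591, 154, 153, 330, 325, 151]
0.4 [78, 154, 155, 616, 615, 583, 525, 154, 364, 316, 154]
0.45 [136, 153, 153, 153, 552, 553, 510, 435, 372, 304, 174]
0.5 [72, 134, 134, 134, 134, 517, 495, 397, 326, 312, 59]
0.55 [-1, 134, 134, 133, 134, 135, 116, 300, 329, 307, 84]
0.6 [-1, 2, 60, 133, 3, 130, 134, 134, 134, 1, 2]
0.65 [-1, -1, -1, -1, -1, -1, -1, -1, -1, -1, -1]
0.7 [-1, -1, -1, -1, -1, -1, -1, 2, 3, 3, 2]
dp [114.9  -0.8 -14.6] twist [ 0.003 -0.262 -0.   ] rows 1.9
dp [51.  -0.1 56.9] twist [ 0.    -0.227  0.   ] rows 1.2
```

step_arm:
  motion:
    - {"dp":[60,0,-8],"twist":[0,-0.13,0],"hand":1}
    - {"dp":[115,0,-15],"twist":[0,-0.262,0],"hand":1}
    - {"dp":[115,0,-15],"twist":[0,-0.262,0],"hand":0.2}

```text
clock: 7.75
tool_pos: [0.4828, 0.111, 0.3346]
eef_rot: [0.713, 0.667, 0.163, -0.145]
contact_force: [0.7, -0.7, -0.6]
opening: 0.915
finger_force: 0.0
```

step_arm:
  motion:
    - {"dp":[51,0,57],"twist":[0,-0.227,0],"hand":-0.45}
    - {"dp":[51,0,57],"twist":[0,-0.227,0],"hand":-0.45}
    - {"dp":[51,0,57],"twist":[0,-0.227,0],"hand":-0.45}
    - {"dp":[51,0,57],"twist":[0,-0.227,0],"hand":-0.45}

```text
clock: 8.25
tool_pos: [0.488, 0.1707, 0.2986]
eef_rot: [0.732, 0.673, 0.076, -0.072]
contact_force: [-0.6, -0.7, 0.7]
opening: 0.457
finger_force: 0.0
```

Run:
```python
from tubes import *
st=r.get_state(); print(st['clock'],st['q'].round(2),st['tool_pos'],st['opening'])
s=cam('wrist'); save(s,'w3.png')
for t in ('tube_red','tube_violet','drawer_floor'): print(t,find(s,'wrist',t))
seg(s,cloud(s))
```

```text
8.25 [ 0.    0.51 -0.48  1.9   0.07  0.69 -0.55] [0.48803852 0.17067266 0.29857953] 0.4574071073544848
tube_red [(0.78, array([0.4589, 0.1849, 0.1615]))]
tube_violet [(0.94, array([0.5205, 0.1859, 0.1598]))]
drawer_floor [(0.59, array([0.4879, 0.1957, 0.1365]))]
red 2677 X [-51.2  44.3] Y mid -32.0 [-38.6 -26.1] slope -0.023 ztop [161.6 163.2] mean rgb front [104.  64.  58.]
violet 2464 X [-51.1  44.5] Y mid 30.4 [24.5 36.9] slope 0.033 ztop [162.5 164.1] mean rgb front [90. 83. 82.]
floor z 0.3619
front top X [-54.5 -50.6]
```

View pics/w3.png

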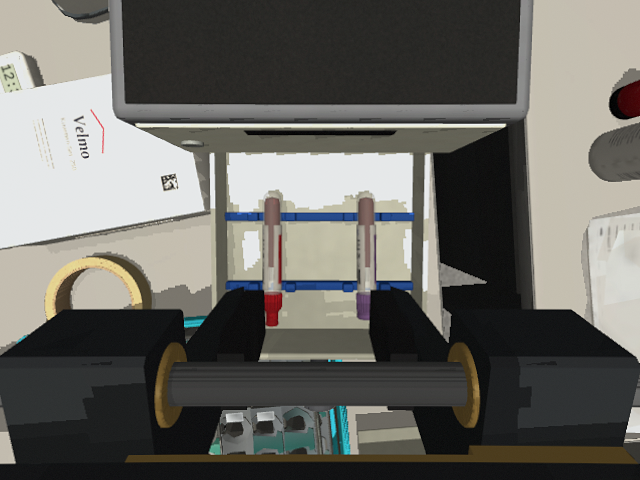

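The wrist view shows the red tube at (272,255) and the violet tube at (365,255). The combs are at rows 216 and 285, with free space between them. Now I'll plan the red grasp.

Run:
```python
from h import *
s=cam('wrist'); P=cloud(s); hsv=cv2.cvtColor(s['pixels'],cv2.COLOR_RGB2HSV).astype(int)
a=np.radians(85); u=np.array([np.cos(a),np.sin(a),0]); p=np.array([u[1],-u[0],0]); c=np.array([.4906,.18,0])
m=(s['depth']>0)&(hsv[...,0]>100)&(hsv[...,0]<125)&(hsv[...,1]>150)&(P[...,2]>.145)&(P[...,2]<.17)
X=(P[m]-c)@u*1000; print('bars',np.median(X[X<0]),np.median(X[X>0]), 'Y',np.percentile((P[m]-c)@p*1000,[1,99]))
B=orient(85,12); z=B.apply([0,0,1])
def tcp(X,Y): return c+X*u+Y*p+[0,0,.156]-.0128*z
for Y in (-.032,.0305):
    g=tcp(-.001,Y); print(g); plan([(g-.06*z,B),(g,B)])
```

```text
bars -17.850960559320598 29.473702674937044 Y [-63.7573408   62.76500273]
[0.45840267 0.17914165 0.16852029]
dp [-20.  -31.9  70. ] twist [ 0.    -0.001 -0.003] rows 1.3
dp [ 0. -0. 60.] twist [0. 0. 0.] rows 1.0
[0.52066484 0.17369441 0.16852029]
dp [-19.8  30.6  70. ] twist [ 0.    -0.001 -0.003] rows 1.3
dp [ 0. -0. 60.] twist [0. 0. 0.] rows 1.0
```

Run:
```python
from h import *
a=np.radians(85); u=np.array([np.cos(a),np.sin(a),0]); p=np.array([u[1],-u[0],0]); c=np.array([.4906,.18,0])
B=orient(85,14); z=B.apply([0,0,1])
g=c+.003*u-.032*p+[0,0,.156]-.0128*z; print(g)
plan([(g-.06*z,B),(g,B)])
```

```text
[0.45871335 0.18269275 0.16841979]
dp [-18.6 -31.9  70.9] twist [ 0.     0.034 -0.003] rows 1.3
dp [ 0.  0. 60.] twist [0. 0. 0.] rows 1.0
```

step_arm:
  motion:
    - {"dp":[-18.6,-31.9,35],"twist":[0,0.034,-0.003],"hand":-0.45}
    - {"dp":[-18.6,-31.9,71],"twist":[0,0.034,-0.003],"hand":-0.45}
    - {"dp":[-18.6,-31.9,71],"twist":[0,0.034,-0.003],"hand":-0.45}
    - {"dp":[-18.6,-31.9,71],"twist":[0,0.034,-0.003],"hand":-0.45}

```text
clock: 9.0
tool_pos: [0.4582, 0.1702, 0.2278]
eef_rot: [0.731, 0.672, 0.091, -0.082]
contact_force: [0.7, -0.2, -0.5]
opening: 0.276
finger_force: 0.0
```

Run:
```python
from h import *
st=r.get_state(); print(st['opening'],st['q'].round(2)); plan([([.4587,.1827,.1684],orient(85,14))])
s=cam('wrist'); save(s,'w4.png')
```

```text
0.2755756714848162 [-0.01  0.58 -0.47  2.08  0.09  0.41 -0.56]
dp [-2.4 -0.7 60.7] twist [ 0.002 -0.001  0.004] rows 1.0
```

View pics/w4.png

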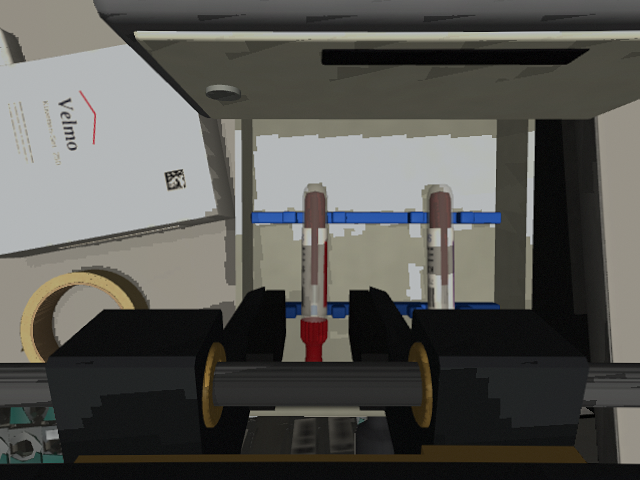

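The red tube (column 316) is centred between the fingers (inner edges at 285 and 350), so I'll go down and grip it.

step_arm:
  motion:
    - {"dp":[-2,-0.7,30],"twist":[0,0,0],"hand":-0.45}
    - {"dp":[-2,-0.7,50],"twist":[0,0,0],"hand":-0.45}
    - {"dp":[-2,-0.7,60],"twist":[0,0,0],"hand":-0.45}
    - {"dp":[-2,-0.7,60],"twist":[0,0,0],"hand":-0.45}

```text
clock: 9.55
tool_pos: [0.4579, 0.1832, 0.1685]
eef_rot: [0.73, 0.672, 0.09, -0.082]
contact_force: [0.3, 0.2, -0.6]
opening: 0.274
finger_force: 0.0
```

step_arm:
  motion:
    - {"dp":[0,0,0],"twist":[0,0,0],"hand":-1}
    - {"dp":[0,0,0],"twist":[0,0,0],"hand":-1}
    - {"dp":[0,0,0],"twist":[0,0,0],"hand":-1}
    - {"dp":[0,0,0],"twist":[0,0,0],"hand":-1}
  force: 12

```text
clock: 10.05
tool_pos: [0.4581, 0.1831, 0.1687]
eef_rot: [0.73, 0.672, 0.091, -0.082]
contact_force: [0.3, -1.5, 6.7]
opening: 0.139
finger_force: 12.0
```

Run:
```python
from h import *
B=orient(85,14)
plan([([.458,.17,.27],B),([.52,.02,.27],B),([.557,-.092,.22],orient(88,14)),([.557,-.092,.14],orient(88,14))])
```

```text
dp [  11.9    1.3 -101.4] twist [ 0.001 -0.001  0.005] rows 1.6
dp [-139.7   74.8  -34.8] twist [0. 0. 0.] rows 2.6
dp [-117.2   46.6   22.3] twist [ 0.013  0.    -0.051] rows 2.0
dp [-19.4   0.   77.6] twist [0. 0. 0.] rows 1.3
```

step_arm:
  motion:
    - {"dp":[2.5,0,-10],"twist":[0,0,0],"hand":-1}
    - {"dp":[7,0,-30],"twist":[0,0,0],"hand":-1}
    - {"dp":[12,1,-65],"twist":[0,0,0],"hand":-1}
    - {"dp":[12,1,-101],"twist":[0,0,0],"hand":-1}
    - {"dp":[12,1,-101],"twist":[0,0,0],"hand":-1}

```text
clock: 10.68
tool_pos: [0.4584, 0.1701, 0.2714]
eef_rot: [0.73, 0.672, 0.092, -0.081]
contact_force: [-0.2, 0.0, -0.3]
opening: 0.138
finger_force: 12.0
```

Run:
```python
from h import *
st=r.get_state(); print(st['q'].round(2),st['opening'],st['finger_force'])
B=orient(85,14)
plan([([.52,.02,.27],B),([.557,-.092,.22],orient(88,14)),([.557,-.092,.14],orient(88,14))])
s=cam('wrist'); print(find(s,'wrist','tube_red'),find(s,'wrist','tube_violet'))
```

```text
[ 0.03  0.51 -0.51  2.03  0.06  0.53 -0.54] 0.13790312415770484 11.999861150979996
dp [-140.5   73.9  -33.4] twist [ 0.004 -0.002  0.005] rows 2.6
dp [-117.2   46.6   22.3] twist [ 0.013  0.    -0.051] rows 2.0
dp [-19.4   0.   77.6] twist [0. 0. 0.] rows 1.3
[(0.81, array([0.4604, 0.1807, 0.2608]))] [(0.92, array([0.5212, 0.1898, 0.1632]))]
```

Tube held. Now I'll carry it to the red tray.

step_arm:
  motion:
    - {"dp":[-35,18,-8],"twist":[0,0,0],"hand":-1}
    - {"dp":[-75,40,-18],"twist":[0,0,0],"hand":-1}
    - {"dp":[-115,60,-28],"twist":[0,0,0],"hand":-1}
    - {"dp":[-140,74,-33],"twist":[0,0,0],"hand":-1}
    - {"dp":[-140,74,-33],"twist":[0,0,0],"hand":-1}

```text
clock: 11.45
tool_pos: [0.5193, 0.0186, 0.2655]
eef_rot: [0.732, 0.671, 0.089, -0.083]
contact_force: [-0.8, -0.0, -0.1]
opening: 0.134
finger_force: 12.0
```

step_arm:
  motion:
    - {"dp":[-30,12,6],"twist":[0,0,-0.02],"hand":-1}
    - {"dp":[-65,26,12],"twist":[0.005,0,-0.03],"hand":-1}
    - {"dp":[-100,40,19],"twist":[0.01,0,-0.04],"hand":-1}
    - {"dp":[-117,47,22],"twist":[0.013,0,-0.05],"hand":-1}
    - {"dp":[-117,47,22],"twist":[0.013,0,-0.05],"hand":-1}

```text
clock: 12.08
tool_pos: [0.5567, -0.0903, 0.2168]
eef_rot: [0.713, 0.691, 0.087, -0.086]
contact_force: [0.3, 0.2, 0.3]
opening: 0.138
finger_force: 12.0
```

Run:
```python
from h import *
st=r.get_state(); print(st['q'].round(2),st['tool_pos'],st['opening'],st['finger_force'])
s=cam('wrist'); save(s,'w5.png'); print(find(s,'wrist','tube_red'),find(s,'wrist','tray_red'),find(s,'wrist','tray_violet'))
P=cloud(s); hsv=cv2.cvtColor(s['pixels'],cv2.COLOR_RGB2HSV).astype(int); z=P[...,2]
q=(s['depth']>0)&((hsv[...,0]<8)|(hsv[...,0]>172))&(hsv[...,1]>120)&(z>.105)&(z<.12); print('floor',np.median(z[q]))
q=(s['depth']>0)&((hsv[...,0]<8)|(hsv[...,0]>172))&(hsv[...,1]>120)&(z>.13)&(z<.138); print(cv2.minAreaRect((P[q][:,:2]*1000).astype(np.float32)),np.percentile(P[q],[1,99],axis=0).round(3))
plan([([.557,-.092,.14],orient(88,14))])
```

```text
[ 0.52  0.74 -0.54  1.75  0.16  0.75 -0.05] [ 0.55674057 -0.09029459  0.21684293] 0.13797124556189963 11.999853551387787
[(0.81, array([ 0.5579, -0.0812,  0.2086]))] [(0.83, array([ 0.557 , -0.0531,  0.1135]))] [(0.49, array([ 0.5354, -0.2429,  0.0029]))]
floor 0.11317292350406391
((556.2024536132812, -89.5480728149414), (100.11723327636719, 132.46583557128906), 0.06055854260921478) [[ 0.507 -0.155  0.13 ]
 [ 0.606 -0.024  0.136]]
dp [-22.2   0.1  75.2] twist [-0.001 -0.001  0.007] rows 1.3
```

View pics/w5.png

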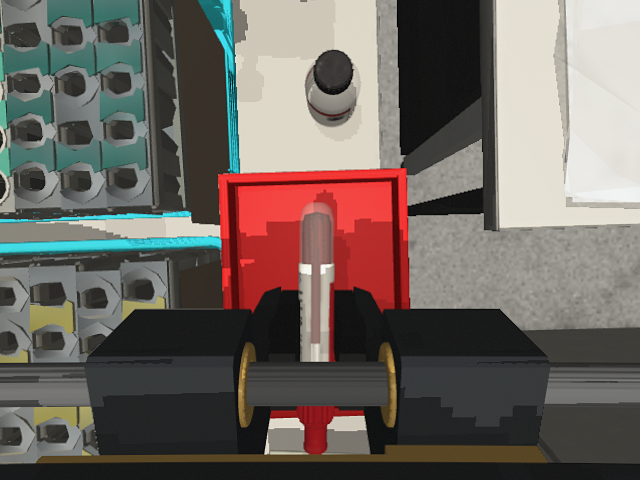

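The wrist view shows the red tube at (317,270), lined up inside the red tray (220–408 × 172–415) and still held. The dye bottle is at (332,90). Next I'll lower it in.

step_arm:
  motion:
    - {"dp":[-7,0,30],"twist":[0,0,0.007],"hand":-1}
    - {"dp":[-14,0,55],"twist":[0,0,0.007],"hand":-1}
    - {"dp":[-17,0,66],"twist":[0,0,0.007],"hand":-1}
    - {"dp":[-18,0,73],"twist":[0,0,0.007],"hand":-1}
    - {"dp":[-18,0,73],"twist":[0,0,0.007],"hand":-1}

```text
clock: 12.9
tool_pos: [0.5574, -0.0903, 0.1428]
eef_rot: [0.715, 0.689, 0.088, -0.085]
contact_force: [-0.5, 0.7, -0.7]
opening: 0.136
finger_force: 12.0
```

step_arm:
  motion:
    - {"dp":[-1,0,3.9],"twist":[0,0,0],"hand":-1}
    - {"dp":[-1,0,3.9],"twist":[0,0,0],"hand":-1}
    - {"dp":[-1,0,3.9],"twist":[0,0,0],"hand":-0.35}
    - {"dp":[-1,0,3.9],"twist":[0,0,0],"hand":-0.35}
    - {"dp":[-1,0,3.9],"twist":[0,0,0],"hand":-0.35}

```text
clock: 13.52
tool_pos: [0.5572, -0.0908, 0.1385]
eef_rot: [0.715, 0.688, 0.087, -0.085]
contact_force: [-0.5, 0.4, 0.7]
opening: 0.325
finger_force: 0.0
```

step_arm:
  motion:
    - {"dp":[5,0,-20],"twist":[0,0,0],"hand":-0.35}
    - {"dp":[17,0,-68],"twist":[0,0,0],"hand":-0.35}
    - {"dp":[31,0,-126],"twist":[0,0,0],"hand":-0.35}
    - {"dp":[31,0,-126],"twist":[0,0,0],"hand":-0.45}

```text
clock: 14.02
tool_pos: [0.5601, -0.0909, 0.2727]
eef_rot: [0.715, 0.689, 0.09, -0.081]
contact_force: [0.6, 0.3, -0.4]
opening: 0.277
finger_force: 0.0
```

Run:
```python
from h import *
st=r.get_state(); print(st['clock'],st['tool_pos'],st['opening'])
s=cam('wrist'); save(s,'w6.png'); print(find(s,'wrist','tube_red'))
s=cam('scene'); print(find(s,'scene','tube_red'))
a=np.radians(85); u=np.array([np.cos(a),np.sin(a),0]); p=np.array([u[1],-u[0],0]); c=np.array([.4906,.18,0])
B=orient(85,14); z=B.apply([0,0,1])
g=c+.003*u+.0305*p+[0,0,.156]-.0128*z; print(g)
plan([([.53,.03,.29],orient(85,14)),(g-.06*z,B),(g,B)])
```

```text
14.025 [ 0.56010703 -0.09093914  0.27268694] 0.2766483501893578
[(0.74, array([ 0.5585, -0.0896,  0.1266]))]
[(0.55, array([ 0.5607, -0.0927,  0.1243])), (0.21, array([0.5742, 0.3053, 0.1697]))]
[0.52097552 0.17724552 0.16841979]
dp [122.3 -30.9   6.7] twist [-0.016 -0.     0.047] rows 2.0
dp [112.2 -21.8  93.3] twist [0. 0. 0.] rows 2.4
dp [ 0.  0. 60.] twist [0. 0. 0.] rows 1.0
```

View pics/w6.png

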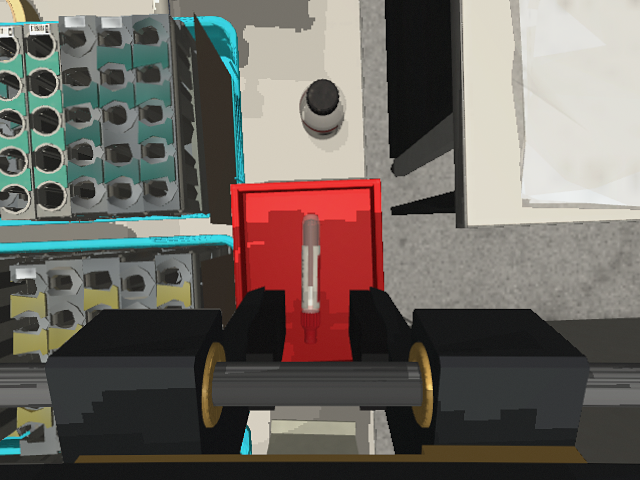

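The red tube lies flat in the red tray at (310,275). Next is the violet tube.

step_arm:
  motion:
    - {"dp":[60,-15,3],"twist":[-0.008,0,0.025],"hand":-0.45}
    - {"dp":[122,-31,7],"twist":[-0.016,0,0.047],"hand":-0.45}
    - {"dp":[122,-31,7],"twist":[-0.016,0,0.047],"hand":-0.45}
    - {"dp":[122,-31,7],"twist":[-0.016,0,0.047],"hand":-0.45}

```text
clock: 14.72
tool_pos: [0.5304, 0.0294, 0.2897]
eef_rot: [0.732, 0.671, 0.09, -0.082]
contact_force: [0.2, -0.9, 0.3]
opening: 0.274
finger_force: 0.0
```

step_arm:
  motion:
    - {"dp":[58,-11,20],"twist":[0,0,0],"hand":-0.45}
    - {"dp":[112,-22,50],"twist":[0,0,0],"hand":-0.45}
    - {"dp":[112,-22,93],"twist":[0,0,0],"hand":-0.45}
    - {"dp":[112,-22,93],"twist":[0,0,0],"hand":-0.45}
    - {"dp":[112,-22,93],"twist":[0,0,0],"hand":-0.45}

```text
clock: 15.35
tool_pos: [0.5216, 0.1604, 0.2278]
eef_rot: [0.733, 0.669, 0.091, -0.081]
contact_force: [0.7, -0.2, 0.6]
opening: 0.269
finger_force: 0.0
```

Run:
```python
from tubes import *
st=r.get_state(); print(st['clock'],st['opening'],st['q'].round(2)); plan([([.521,.1772,.1684],orient(85,14))])
s=cam('wrist'); save(s,'w7.png'); print(find(s,'wrist','tube_violet')); seg(s,cloud(s))
```

```text
15.35 0.2691176562746719 [ 0.04  0.65 -0.48  1.91  0.12  0.54 -0.53]
dp [ 1.9 -2.3 61.7] twist [ 0.004  0.001 -0.003] rows 1.0
[(0.68, array([0.5229, 0.1844, 0.1634]))]
  return _methods._mean(a, axis=axis, dtype=dtype,
  ret = ret.dtype.type(ret / rcount)
Traceback (most recent call last):
  File "tubes.py", line 12, in seg
    print(nm,len(q),'X',np.percentile(q[:,0],[1,99]).round(1),'Y mid',np.median(b[:,1]).round(1),np.percentile(b[:,1],[2,98]).round(1),'slope',f[0].round(3),'ztop',np.percentile(b[:,2],[50,95]).round(1),'mean rgb front',s['pixels'][m&(X<-.035)].mean(0).round(0))
                                                                                                 ~~~~~~~~~~~~~^^^^^^^^^^^^^^^
IndexError: index -1 is out of bounds for axis 0 with size 0
```

View pics/w7.png

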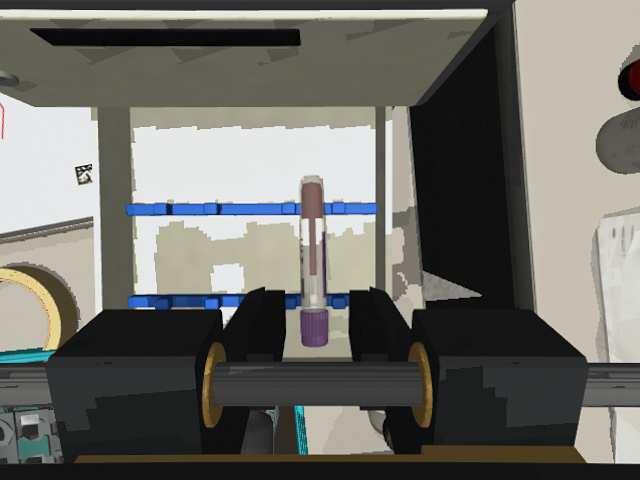

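The violet tube (column 313) sits about 2 mm left of the finger centre (317), which matches the planned correction. Now I'll descend and grip.

step_arm:
  motion:
    - {"dp":[2,-2.2,30],"twist":[0,0,0],"hand":-0.45}
    - {"dp":[2,-2.2,50],"twist":[0,0,0],"hand":-0.45}
    - {"dp":[2,-2.2,61],"twist":[0,0,0],"hand":-0.45}
    - {"dp":[2,-2.2,61],"twist":[0,0,0],"hand":-0.45}

```text
clock: 15.95
tool_pos: [0.5204, 0.1789, 0.1692]
eef_rot: [0.732, 0.67, 0.091, -0.081]
contact_force: [-0.0, -0.6, -0.2]
opening: 0.273
finger_force: 0.0
```

step_arm:
  motion:
    - {"dp":[0,0,0],"twist":[0,0,0],"hand":-1}
    - {"dp":[0,0,0],"twist":[0,0,0],"hand":-1}
    - {"dp":[0,0,0],"twist":[0,0,0],"hand":-1}
    - {"dp":[0,0,0],"twist":[0,0,0],"hand":-1}
  force: 12

```text
clock: 16.45
tool_pos: [0.5207, 0.1792, 0.1697]
eef_rot: [0.732, 0.67, 0.092, -0.081]
contact_force: [-0.3, -1.9, 6.2]
opening: 0.137
finger_force: 12.0
```

step_arm:
  motion:
    - {"dp":[2.5,0,-10],"twist":[0,0,0],"hand":-1}
    - {"dp":[7,0,-30],"twist":[0,0,0],"hand":-1}
    - {"dp":[12,0,-65],"twist":[0,0,0],"hand":-1}
    - {"dp":[12,0,-101],"twist":[0,0,0],"hand":-1}
    - {"dp":[12,0,-101],"twist":[0,0,0],"hand":-1}

```text
clock: 17.08
tool_pos: [0.5199, 0.1667, 0.2725]
eef_rot: [0.732, 0.67, 0.093, -0.08]
contact_force: [0.7, 0.1, -0.0]
opening: 0.133
finger_force: 12.0
```

Run:
```python
from h import *
st=r.get_state(); print(st['q'].round(2),st['opening'],st['finger_force'],st['tool_pos'])
B=orient(85,14); C=orient(87,14)
plan([([.535,.02,.275],B),([.545,-.14,.26],C),([.551,-.31,.215],C),([.551,-.31,.139],C)])
s=cam('wrist'); print(find(s,'wrist','tube_violet'))
```

```text
[ 0.05  0.58 -0.51  1.87  0.1   0.64 -0.53] 0.1334205455734203 11.999591588973999 [0.51986186 0.16672553 0.27253177]
dp [-139.9   28.   -37.5] twist [ 0.008 -0.002  0.001] rows 2.4
dp [-157.4   23.9  -23.8] twist [ 0.008 -0.    -0.034] rows 2.6
dp [-175.3   14.9    2.7] twist [0. 0. 0.] rows 2.8
dp [-18.4   0.   73.7] twist [0. 0. 0.] rows 1.2
[(0.72, array([0.5223, 0.1804, 0.2647]))]
```

step_arm:
  motion:
    - {"dp":[-35,7,-9],"twist":[0,0,0],"hand":-1}
    - {"dp":[-75,15,-20],"twist":[0,0,0],"hand":-1}
    - {"dp":[-115,23,-30],"twist":[0,0,0],"hand":-1}
    - {"dp":[-140,28,-37],"twist":[0.008,0,0],"hand":-1}
    - {"dp":[-140,28,-37],"twist":[0.008,0,0],"hand":-1}

```text
clock: 17.8
tool_pos: [0.5335, 0.0177, 0.2703]
eef_rot: [0.733, 0.669, 0.087, -0.085]
contact_force: [0.4, -0.6, -0.5]
opening: 0.139
finger_force: 12.0
```

step_arm:
  motion:
    - {"dp":[-35,5,-5],"twist":[0,0,-0.01],"hand":-1}
    - {"dp":[-80,12,-12],"twist":[0,0,-0.02],"hand":-1}
    - {"dp":[-125,19,-19],"twist":[0.005,0,-0.03],"hand":-1}
    - {"dp":[-157,24,-24],"twist":[0.008,0,-0.034],"hand":-1}

```text
clock: 18.3
tool_pos: [0.544, -0.1397, 0.256]
eef_rot: [0.719, 0.684, 0.087, -0.087]
contact_force: [-0.4, -0.9, -0.9]
opening: 0.141
finger_force: 12.0
```

step_arm:
  motion:
    - {"dp":[-45,4,1],"twist":[0,0,0],"hand":-1}
    - {"dp":[-90,8,1],"twist":[0,0,0],"hand":-1}
    - {"dp":[-135,12,2],"twist":[0,0,0],"hand":-1}
    - {"dp":[-175,15,3],"twist":[0,0,0],"hand":-1}
    - {"dp":[-175,15,3],"twist":[0,0,0],"hand":-1}

```text
clock: 18.92
tool_pos: [0.5496, -0.311, 0.2092]
eef_rot: [0.721, 0.682, 0.086, -0.087]
contact_force: [-0.1, -0.2, -0.2]
opening: 0.135
finger_force: 12.0
```

Run:
```python
from h import *
st=r.get_state(); print(st['q'].round(2),st['tool_pos'],st['opening'],st['finger_force'])
s=cam('wrist'); print(find(s,'wrist','tube_violet'),find(s,'wrist','tray_violet'))
P=cloud(s); hsv=cv2.cvtColor(s['pixels'],cv2.COLOR_RGB2HSV).astype(int); z=P[...,2]
v=(s['depth']>0)&(hsv[...,0]>125)&(hsv[...,0]<150)&(hsv[...,1]>120)
q=v&(z>.105)&(z<.12); print('floor',np.median(z[q]))
q=v&(z>.13)&(z<.138); print(cv2.minAreaRect((P[q][:,:2]*1000).astype(np.float32)))
plan([([.551,-.31,.143],orient(87,14))])
```

```text
[ 0.82  0.86 -0.54  1.46  0.21  1.    0.24] [ 0.54963464 -0.31100326  0.20918889] 0.13508855335939599 11.999514251947403
[(0.81, array([ 0.5522, -0.2987,  0.2011]))] [(0.73, array([ 0.549 , -0.2759,  0.1134]))]
floor 0.11316870969101776
((548.575439453125, -311.54559326171875), (131.6280975341797, 99.78816986083984), 86.12834930419922)
dp [-20.6   0.2  65.6] twist [-0.006 -0.003  0.004] rows 1.1
```

step_arm:
  motion:
    - {"dp":[-6,0,25],"twist":[0,0,0],"hand":-1}
    - {"dp":[-12,0,48],"twist":[0,0,0],"hand":-1}
    - {"dp":[-15,0,58],"twist":[0,0,0],"hand":-1}
    - {"dp":[-16,0,64],"twist":[0,0,0],"hand":-1}
    - {"dp":[-16,0,64],"twist":[0,0,0],"hand":-1}

```text
clock: 19.7
tool_pos: [0.5505, -0.3087, 0.1462]
eef_rot: [0.719, 0.684, 0.087, -0.086]
contact_force: [1.1, -0.2, 0.4]
opening: 0.137
finger_force: 12.0
```

step_arm:
  motion:
    - {"dp":[-1.5,0,7],"twist":[0,0,0],"hand":-1}
    - {"dp":[-1.5,0,7],"twist":[0,0,0],"hand":-1}
    - {"dp":[-1.5,0,7],"twist":[0,0,0],"hand":-0.35}
    - {"dp":[-1.5,0,7],"twist":[0,0,0],"hand":-0.35}
    - {"dp":[-1.5,0,7],"twist":[0,0,0],"hand":-0.35}

```text
clock: 20.32
tool_pos: [0.5503, -0.3091, 0.1388]
eef_rot: [0.72, 0.684, 0.087, -0.086]
contact_force: [0.4, 0.1, -0.1]
opening: 0.324
finger_force: 0.0
```

step_arm:
  motion:
    - {"dp":[5,0,-20],"twist":[0,0,0],"hand":-0.35}
    - {"dp":[17,0,-68],"twist":[0,0,0],"hand":-0.35}
    - {"dp":[31,0,-126],"twist":[0,0,0],"hand":-0.35}
    - {"dp":[31,0,-126],"twist":[0,0,0],"hand":-0.35}

```text
clock: 20.82
tool_pos: [0.554, -0.31, 0.2753]
eef_rot: [0.719, 0.684, 0.089, -0.08]
contact_force: [0.8, -0.0, -0.5]
opening: 0.324
finger_force: 0.0
```

Run:
```python
from h import *
st=r.get_state(); print(st['clock'],st['tool_pos'])
s=cam('wrist'); w=s['pixels']; print(find(s,'wrist','tube_violet'))
s=cam('scene'); print([find(s,'scene',t,1) for t in ('tube_red','tube_violet','knob','dye_bottle','calib_bottle','marker')])
cv2.imwrite('pics/f.png',np.hstack([cv2.resize(w,(400,300)),cv2.resize(s['pixels'][180:380,100:500],(400,300))])[...,::-1])
```

```text
20.825 [ 0.5540228  -0.3099722   0.27528244]
[(0.76, array([ 0.5532, -0.3058,  0.1247]))]
[[(0.6, array([ 0.5637, -0.0895,  0.1249]))], [(0.61, array([ 0.5573, -0.3088,  0.1274]))], [(0.78, array([0.4829, 0.1829, 0.1533]))], [(0.59, array([0.5859, 0.0488, 0.0458]))], [(0.66, array([0.5212, 0.3863, 0.3173]))], [(0.8, array([0.428 , 0.1897, 0.0114]))]]
```

View pics/f.png

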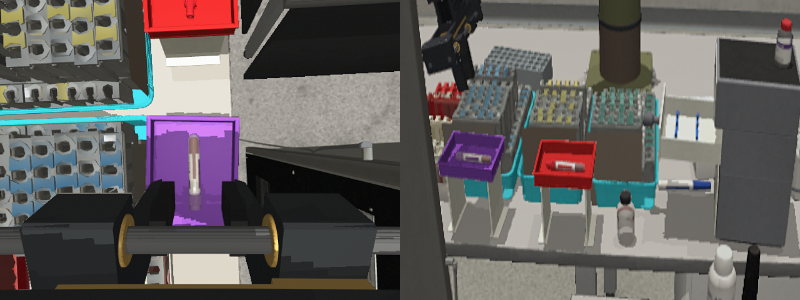

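Both tubes lie flat in their trays (violet at (193,163) in the left half, both visible in the right half), and the bottles and marker haven't moved. I'll check the drawer opening before handing in.

Run:
```python
from h import *
a=np.radians(85); u=np.array([np.cos(a),np.sin(a),0]); k=np.array([.4945,.2245,0])
for c in ('scene','top'):
    s=cam(c); P=cloud(s); X=(P-k)@u*1000; Y=(P-k)@[u[1],-u[0],0]*1000
    m=(s['depth']>0)&(abs(Y)<14)&(P[...,2]>.152)&(P[...,2]<.182)&(X>-170)&(X<-95)
    print(c,m.sum(),np.percentile(X[m],[2,50]).round(1),'shut: -11')
    m=(s['depth']>0)&(abs(Y)>20)&(abs(Y)<60)&(P[...,2]>.185)&(P[...,2]<.2)&(X>-150)&(X<-60)
    print('front',m.sum(),np.percentile(X[m],[2,50]).round(1),'shut: 30')
```

```text
scene 157 [-162.4 -124.2] shut: -11
front 36 [-99.3 -96.4] shut: 30
top 165 [-167.6 -126.8] shut: -11
front 66 [-98.7 -95.8] shut: 30
```

Run:
```python
from h import *
a=np.radians(85); u=np.array([np.cos(a),np.sin(a),0]); k=np.array([.4945,.2245,0])
for c in ('scene','top'):
    D=[]
    for i in range(3):
        s=cam(c); P=cloud(s); X=(P-k)@u*1000; Y=(P-k)@[u[1],-u[0],0]*1000; ok=s['depth']>0
        b=ok&(abs(Y)<55)&(P[...,2]>.277)&(P[...,2]<.29)&(X>-30); f=ok&(abs(Y)<55)&(P[...,2]>.19)&(P[...,2]<.2)&(X<-60)&(X>-110)
        face=ok&(abs(Y)<55)&(P[...,2]>.21)&(P[...,2]<.275)&(abs(X-15)<20)
        ff=ok&(abs(Y)>15)&(abs(Y)<60)&(P[...,2]>.14)&(P[...,2]<.188)&(X<-85)&(X>-115)
        D.append([np.percentile(X[b],1),np.percentile(X[f],2),np.median(X[face]) if face.sum() else 0,np.median(X[ff]) if ff.sum()>5 else 0,ff.sum()])
    print(c,np.round(D,1).tolist())
print('expect front-bay at stop: -119')
```

```text
scene [[21.2, -99.2, 17.9, -94.0, 71.0], [21.2, -99.3, 18.0, -95.1, 67.0], [21.2, -99.5, 17.9, -94.6, 71.0]]
top [[21.8, -98.8, 19.5, -93.8, 181.0], [21.7, -98.7, 19.6, -93.4, 175.0], [21.8, -98.8, 19.5, -93.5, 172.0]]
expect front-bay at stop: -119
```

The drawer front is about 120 mm ahead of the bay, against 119 expected at the stop, so it is fully open. Handing in.

```bash
python3 -c "
from plant import r
print(r.finish_job())"
```

```text
the job is handed in; nothing more can be done
None
```

I handed the job in with the drawer pulled to its stop, the red and violet tubes lying flat in their matching trays, and no sign that the bottles or marker pen moved; the hand-in gave no verdict.

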